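# Transfer a row of stripped-down parts to the reassembly rack in reverse order

## Task

The four parts in the full rack stand in the order in which they came off the unit. Move them to the empty rack in reverse order, ready for reassembly: the part in the leftmost place (as the robot looks at the rack) goes to the rightmost place of the other rack, the second from the left to the second from the right, and so on. Stand each part the same way up as now, flat on the pad and centred in its own place, and let go of it.

Things in the scene. Friction and masses are not known exactly. Their poses are not given: they have to be found in the camera images.
- full_rack: Flat grey parts rack, full at the start, 286 x 84 mm. Four places in a row at y = +105, +35, -35, -105 mm, each with a cork pad 70 (x) x 58 mm (y), its top 8 mm above the bench, between ribs 10 mm above the bench. Origin: centre of the underside, on the bench; y runs along it to the robot's left, x across it, away from the robot. Fixed; turned 0 to 13 degrees.
- empty_rack: Flat grey parts rack, empty at the start, 286 x 84 mm. Four places in a row at y = +105, +35, -35, -105 mm, each with a cork pad 70 (x) x 58 mm (y), its top 8 mm above the bench, between ribs 10 mm above the bench. Origin: centre of the underside, on the bench; y runs along it to the robot's left, x across it, away from the robot. Fixed; turned 0 to 13 degrees.
- relay: Relay: upright pale grey block, 21 mm (x) x 27 mm (y) x 34 mm high, about 30 g. Origin at the centre of its underside, z up. Starts standing on one of the four pads of the full rack, 8 mm above the bench, at random which; x lies across the rack within 20 degrees.
- connector: Connector block: blue body with a white flange that has a round opening and four screws, 36 mm (x) x 44 mm (y) x 25 mm high, about 60 g; grip it by the lower 19 mm. Origin at the centre of its underside, z up. Starts standing on one of the four pads of the full rack, 8 mm above the bench, at random which; x lies across the rack within 20 degrees.
- gauge: Dial gauge: round white drum with a dial face on top, 45 mm diameter, 21 mm high, about 55 g. Origin at the centre of its underside, z up. Starts standing on one of the four pads of the full rack, 8 mm above the bench, at random which.
- knob: Control knob: round black plastic knob, 26 mm diameter, 14 mm high, about 20 g. Origin at the centre of its underside, z up. Starts standing on one of the four pads of the full rack, 8 mm above the bench, at random which.
- pad_relay: The cork pad in the full rack on which the relay stands at the start; it is fixed and so keeps showing where the relay came from. 70 x 58 x 2 mm, the same as all the others. Origin at the centre of its underside, 6 mm above the bench; axes as the rack's.
- pad_connector: The cork pad in the full rack on which the connector stands at the start; it is fixed and so keeps showing where the connector came from. 70 x 58 x 2 mm, the same as all the others. Origin at the centre of its underside, 6 mm above the bench; axes as the rack's.
- pad_gauge: The cork pad in the full rack on which the gauge stands at the start; it is fixed and so keeps showing where the gauge came from. 70 x 58 x 2 mm, the same as all the others. Origin at the centre of its underside, 6 mm above the bench; axes as the rack's.
- pad_knob: The cork pad in the full rack on which the knob stands at the start; it is fixed and so keeps showing where the knob came from. 70 x 58 x 2 mm, the same as all the others. Origin at the centre of its underside, 6 mm above the bench; axes as the rack's.
Things that resemble listed ones, but are neither listed nor needed, are in the scene too. What is shaped like the gauge but purple is not meant.

How it is judged:
At the end, for the whole second after the job is handed in: Each part stands in the mirrored place of the formerly empty rack, its origin within 12 mm of the middle of the place along the rack and 15 mm across it, 4 to 12 mm above the bench, upright within 0.15 rad, released and at rest (below 0.02 m/s) (((y of pad_relay in the frame of full_rack between 0.095 and 0.115 m and y of relay in the frame of empty_rack between -0.117 and -0.093 m) or (y of pad_relay in the frame of full_rack between 0.025 and 0.045 m and y of relay in the frame of empty_rack between -0.047 and -0.023 m) or (y of pad_relay in the frame of full_rack between -0.045 and -0.025 m and y of relay in the frame of empty_rack between 0.023 and 0.047 m) or (y of pad_relay in the frame of full_rack between -0.115 and -0.095 m and y of relay in the frame of empty_rack between 0.093 and 0.117 m)) and x of relay in the frame of empty_rack between -0.015 and 0.015 m and z of relay in the frame of empty_rack between 0.004 and 0.012 m and angle between each of relay, connector, gauge, knob's own z axis and vertical below 0.15 rad and linear speed of each of relay, connector, gauge, knob below 0.02 m/s and ((y of pad_connector in the frame of full_rack between 0.095 and 0.115 m and y of connector in the frame of empty_rack between -0.117 and -0.093 m) or (y of pad_connector in the frame of full_rack between 0.025 and 0.045 m and y of connector in the frame of empty_rack between -0.047 and -0.023 m) or (y of pad_connector in the frame of full_rack between -0.045 and -0.025 m and y of connector in the frame of empty_rack between 0.023 and 0.047 m) or (y of pad_connector in the frame of full_rack between -0.115 and -0.095 m and y of connector in the frame of empty_rack between 0.093 and 0.117 m)) and x of connector in the frame of empty_rack between -0.015 and 0.015 m and z of connector in the frame of empty_rack between 0.004 and 0.012 m and ((y of pad_gauge in the frame of full_rack between 0.095 and 0.115 m and y of gauge in the frame of empty_rack between -0.117 and -0.093 m) or (y of pad_gauge in the frame of full_rack between 0.025 and 0.045 m and y of gauge in the frame of empty_rack between -0.047 and -0.023 m) or (y of pad_gauge in the frame of full_rack between -0.045 and -0.025 m and y of gauge in the frame of empty_rack between 0.023 and 0.047 m) or (y of pad_gauge in the frame of full_rack between -0.115 and -0.095 m and y of gauge in the frame of empty_rack between 0.093 and 0.117 m)) and x of gauge in the frame of empty_rack between -0.015 and 0.015 m and z of gauge in the frame of empty_rack between 0.004 and 0.012 m and ((y of pad_knob in the frame of full_rack between 0.095 and 0.115 m and y of knob in the frame of empty_rack between -0.117 and -0.093 m) or (y of pad_knob in the frame of full_rack between 0.025 and 0.045 m and y of knob in the frame of empty_rack between -0.047 and -0.023 m) or (y of pad_knob in the frame of full_rack between -0.045 and -0.025 m and y of knob in the frame of empty_rack between 0.023 and 0.047 m) or (y of pad_knob in the frame of full_rack between -0.115 and -0.095 m and y of knob in the frame of empty_rack between 0.093 and 0.117 m)) and x of knob in the frame of empty_rack between -0.015 and 0.015 m and z of knob in the frame of empty_rack between 0.004 and 0.012 m); the robot touches nothing.
It also fails if it takes over 99 s, if anything falls off the work surface, if the arm or the gripper's body presses on something with over 40 N, if the wrist force passes 120 N, or if a joint passes its speed limit or range.

## Robot

A 6-joint arm with a two-finger parallel gripper is mounted at the origin on a cart in front of the work surface, level with it; the furniture and walls round the work are solid. World frame = base frame: x ahead of the robot, y to its left, z up, the work surface at z = 0. Lengths are in m, angles in rad, forces in N, time in s.
With the tool pointing down it reaches from about 0.375 to 0.975 m from the base axis. Payload 3.8 kg.
Tool frame: the origin (TCP) lies midway between the tips of the shut fingers; the grasp point (between the pads) lies 19 mm behind it (env.tcp_to_grasp is the distance from the TCP to the grasp point, in m); z points along the fingers, y is the line along which they close (so a half turn about z gives the same grasp; the last joint's range is limited). The gripper opens to 85 mm and grips with 20 to 120 N. Pads are 22 mm wide; open, the fingers measure 114 mm over their backs; the gripper's body (76 mm by 85 mm) begins 54 mm behind the grasp point. The pads swing forward as they close: fully open they stand 13 mm farther back than shut.
Start: joints at [1.117, 0.264, 1.604, -0, 1.274, -0.037], TCP at [0.273, 0.617, 0.231] pointing down, gripper open.
Joint ranges: [-2.63, 2.63], [-0.94, 2.18], [0.31, 2.57], [-1.31, 4.45], [0, 2.66], [-2.55, 2.55]. Speed limits (rad/s): [2.57, 2.57, 3.14, 3.14, 3.14, 3.14].

## Interface

Orientations are given as a unit quaternion [w, x, y, z].
In Python, from workcell import env gives the robot as it stands. The module is installed in compiled form; this text tells all that it offers.
- The arm moves only by the shell command python3 -m inch 'ROWS'. ROWS is JSON, a list of rows, each a list of 3 entries, a list of its own where there are three numbers: the turn, a rotation vector about the world's x, y, z in units of 5 degrees (1.0 is 5 degrees), then the shift along the world's x, y, z in units of 50 mm (1.0 is 50 mm), then the opening, from 0 (shut) to 1 (fully open). In form: [[[wx, wy, wz], [tx, ty, tz], fingers], ...]. A call has exactly 8 rows; each row shifts and turns the commanded pose from where the row before left it; what a row does not reach is not made up. A row lasts 1/10 s, in which the tool goes at most 50 mm and 8.59 degrees, less where a joint would pass 70% of its speed; a pose out of reach is approached as far as the arm can. A call is refused whole if a number of a shift passes 1 or a number of a turn 1, either way. A call with a gripper value outside its range is refused whole. The fingers move at their own pace and stop on an object; the grip force is fixed at half the most. Time passes only in rows, so rows that do not move let the fingers close, or fill a call up. It gives the time, the measured TCP pose, the force, the opening and the grip force at its end, in the units of the state.
- env.get_obs(): the state, without advancing time (a new reading comes with each control period).
- env.grab_frame(name): name is "scene" or "top" or "wrist"; returns a dict with "image" (480x640x3 uint8, blue, green, red), "fx", "fy", "cx", "cy" (pixels), "R" (3x3) and "t" (3): a world point X has camera coordinates R X + t; the wrist camera has in their place "tool_from_camera" (4x4, takes a point from camera to tool coordinates, whose origin is the TCP and whose axes are the flange's). Camera axes: x right, y down, z forward; pixel columns grow to the right and rows downward; lengths in m; the calibration is good to about 2 mm. A picture is of the moment at which its call begins: read the wrist's pose just before it. There is no depth.
- env.hand_in(): hands the job in; it is judged then, once.
The state is a dict: "t": time; "qpos": joint angles; "qvel": joint speeds; "effort": joint torques, N m; "tcp_pos": TCP position; "tool_rot": TCP orientation; "wrist_force": force on the tool from outside, world axes, zero at the start; "moment": the same for the moment, N m; "width": finger opening in m; "grasp_force": force on a finger pad.
Only numpy, scipy, OpenCV 4.12 (cv2) and the standard library are available. Lean on these libraries where they do the work, as an engineer would, in place of code of your own. Each camera call takes 0.05 s, during which the arm holds its last target. There are 200 camera calls.

## Working session

There is one attempt and no reset: what is moved stays moved. The work goes in short steps, Python scripts to look and compute and a shell command to move; the robot and the scene stay as the last step left them, time stands still between calls to the robot, and variables do not carry over. Pictures are saved under pics/ and viewed, at most 14 in all, crops included, and the job is handed in when it is done.

```bash
mkdir -p pics; python3 - <<'E'
from workcell import env
import cv2,pickle
d={}
for n in("scene","top"):
    f=env.grab_frame(n); d[n]=f; cv2.imwrite(f"pics/{n}0.png",f["image"])
    print(n,f["fx"],f["fy"],f["cx"],f["cy"],f["R"],f["t"])
pickle.dump(d,open("f0.pkl","wb"))
o=env.get_obs();print(o["t"],o["tcp_pos"],o["tool_rot"],o["width"])
E
```

```text
scene 565.2472991652941 565.2472991652941 319.6929720830041 239.49099050742078 [[ 0.840545   -0.54173159  0.00331594]
 [-0.26686249 -0.41937224 -0.86770463]
 [ 0.47145362  0.72845989 -0.49706908]] [-0.25251694  0.29287011  0.80782653]
top 554.8122928837139 554.8122928837139 312.77719649044843 235.141021762744 [[-4.49264400e-04 -9.99925899e-01  1.21653459e-02]
 [-9.95179678e-01 -7.45957846e-04 -9.80655526e-02]
 [ 9.80673607e-02 -1.21507624e-02 -9.95105598e-01]] [0.29145214 0.50385915 1.23087935]
0.1 [0.27296057 0.6166116  0.23006204] [-2.42336996e-04  2.06872320e-01  9.78367411e-01 -9.96660616e-04] 0.08552109208418157
```

View pics/top0.png

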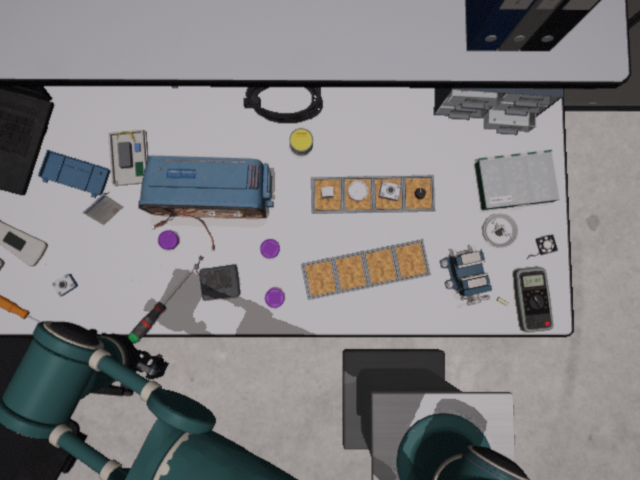

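View pics/scene0.png

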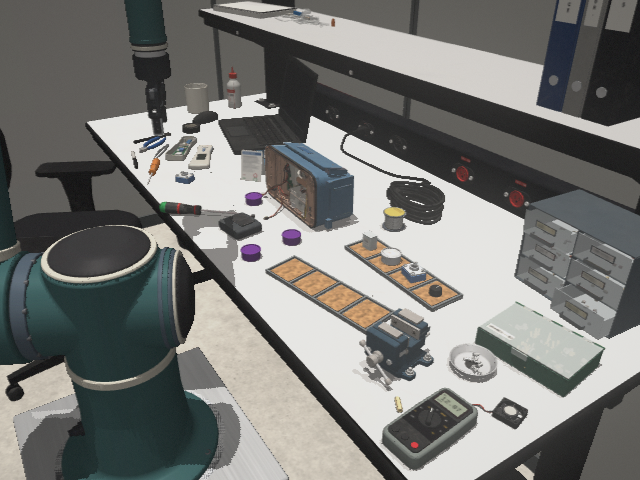

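The order from the left in the full rack is relay (328,192), gauge (357,190), connector (390,190), knob (420,192). The empty rack sits nearer, at about (366,268), slightly turned. Next I measure by masks.

```bash
cat > h.py <<'E'
import numpy as np,cv2
def ray(f,uv,z):
    uv=np.atleast_2d(uv).astype(float)
    d=np.c_[(uv[:,0]-f["cx"])/f["fx"],(uv[:,1]-f["cy"])/f["fy"],np.ones(len(uv))]@f["R"]
    c=-f["R"].T@f["t"]
    return (c+d*((z-c[2])/d[:,2])[:,None])[:,:2]
E
python3 - <<'E'
import pickle
from h import *
f=pickle.load(open("f0.pkl","rb"))["top"]; im=f["image"]; hsv=cv2.cvtColor(im,cv2.COLOR_BGR2HSV)
m=cv2.inRange(hsv,(5,70,60),(25,255,255)); 
big=cv2.morphologyEx(m,cv2.MORPH_CLOSE,np.ones((7,7)))
for x0,y0,x1,y1,n in((300,165,445,222,"full"),(295,230,440,305,"empty")):
    s=np.zeros_like(m); s[y0:y1,x0:x1]=m[y0:y1,x0:x1]
    pts=cv2.findNonZero(s)[:,0]
    w=ray(f,pts,.008).astype(np.float32)
    r=cv2.minAreaRect(w); b=cv2.boxPoints(r); c=np.array(r[0])
    e=max(((b[1]-b[0]),(b[2]-b[1])),key=np.linalg.norm); e=e/np.linalg.norm(e); e*=np.sign(e[1])
    print(n,c,r[1],"yaw",np.degrees(np.arctan2(-e[0],e[1])))
    for y in(.105,.035,-.035,-.105): print("  place",y,c+y*e)
crop=cv2.resize(im[160:310,295:445],None,fx=4,fy=4,interpolation=cv2.INTER_CUBIC); cv2.imwrite("pics/crop.png",crop)
g=pickle.load(open("f0.pkl","rb"))["scene"]["image"][215:315,335:470]; cv2.imwrite("pics/crop2.png",cv2.resize(g,None,fx=5,fy=5,interpolation=cv2.INTER_CUBIC))
# parts: non-cork blobs inside the full rack's pads
E
```

```text
full [0.60127467 0.1529448 ] (0.07050024718046188, 0.2676539421081543) yaw 1.00771
  place 0.105 [0.59942804 0.25792856]
  place 0.035 [0.60065913 0.18793939]
  place -0.035 [0.60189021 0.11795022]
  place -0.105 [0.6031213  0.04796105]
empty [0.42799962 0.17129166] (0.06997692584991455, 0.2675195336341858) yaw 11.311794
  place 0.105 [0.40740407 0.27425196]
  place 0.035 [0.42113443 0.20561177]
  place -0.035 [0.4348648  0.13697156]
  place -0.105 [0.44859516 0.06833137]
```

View pics/crop.png

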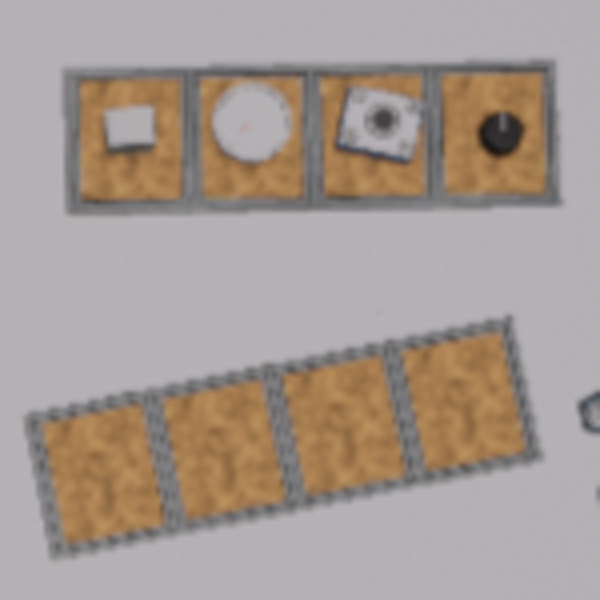

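The parts stand clear in the crop; the connector is turned about 10° and the relay a few degrees. I'll now get part positions at their top heights.

```bash
python3 - <<'E'
import pickle
from h import *
f=pickle.load(open("f0.pkl","rb"))["top"]; im=f["image"]; hsv=cv2.cvtColor(im,cv2.COLOR_BGR2HSV)
light=cv2.inRange(hsv,(0,0,125),(180,60,255)); dark=cv2.inRange(hsv,(0,0,0),(180,255,70))
P={"relay":(.5994,.2579,.042,light),"gauge":(.6007,.1879,.029,light),"connector":(.6019,.118,.033,light),"knob":(.6031,.048,.022,dark)}
H,W=light.shape
uv=np.stack(np.meshgrid(np.arange(W),np.arange(H)),-1).reshape(-1,2)
for n,(x,y,z,m) in P.items():
    w=ray(f,uv,z); s=(m.ravel()>0)&(abs(w[:,0]-x)<.032)&(abs(w[:,1]-y)<.0275)
    p=w[s].astype(np.float32); r=cv2.minAreaRect(cv2.convexHull(p))
    b=cv2.boxPoints(r); a=[np.degrees(np.arctan2(*(b[i+1]-b[i])[::-1]))for i in(0,1)]
    print(n,s.sum(),"mean",p.mean(0).round(4),"rect",np.round(r[0],4),np.round(r[1],4),"ang",np.round(a,1))
E
```

```text
relay 163 mean [0.6063 0.2561] rect [0.6073 0.2576] [0.054  0.0475] ang [-0.3 89.7]
gauge 326 mean [0.6066 0.1894] rect [0.6068 0.1869] [0.0498 0.0477] ang [-3.1 86.9]
connector 281 mean [0.606  0.1152] rect [0.6023 0.1158] [0.0619 0.0475] ang [-89.9   0.1]
knob 74 mean [0.5998 0.0477] rect [0.5997 0.0477] [0.0206 0.021 ] ang [-1.1 88.9]
```

```bash
for i in 1; do python3 -m inch '[[[0,0,-1],[0,-0.5,0],1],[[0,0,-1],[0.5,-0.5,0],1],[[0,0,-1],[0.5,-0.5,0],1],[[0,0,-1],[0.5,-0.5,0],1],[[0,0,-1],[0.5,-0.5,0],1],[[0,0,-1],[0.5,-0.5,0],1],[[0,0,-1],[0.5,-0.5,0],1],[[0,0,0],[0,0,0],1]]'; done
```

```text
t: 0.9
tcp_pos: [0.4258, 0.439, 0.2307]
tool_rot: [0.001, 0.494, 0.87, -0.001]
wrist_force: [-0.4, 0.3, -0.1]
width: 0.0852
grasp_force: 0.0
```

```bash
python3 - <<'E'
import pickle
from h import *
f=pickle.load(open("f0.pkl","rb"))["top"]; im=f["image"]; hsv=cv2.cvtColor(im,cv2.COLOR_BGR2HSV)
light=cv2.inRange(hsv,(0,0,125),(180,60,255)); dark=cv2.inRange(hsv,(0,0,0),(180,255,80))
P={"relay":(.042,light,(328,192),9),"gauge":(.029,light,(358,190),12),"connector":(.033,light,(390,190),13),"knob":(.022,dark,(420,193),9)}
for n,(z,m,c,k) in P.items():
    s=np.zeros_like(m); s[c[1]-k:c[1]+k+1,c[0]-k:c[0]+k+1]=m[c[1]-k:c[1]+k+1,c[0]-k:c[0]+k+1]
    _,l,st,_=cv2.connectedComponentsWithStats(s); i=1+st[1:,4].argmax()
    uv=cv2.findNonZero((l==i).astype(np.uint8))[:,0]
    p=ray(f,uv,z).astype(np.float32); r=cv2.minAreaRect(p); b=cv2.boxPoints(r); a=[np.degrees(np.arctan2(*(b[j+1]-b[j])[::-1]))for j in(0,1)]
    print(n,len(uv),"px",uv.min(0),uv.max(0),"rect",np.round(r[0],4),np.round(r[1],4),"ang",np.round(a,1))
E
```

```text
relay 119 px [321 186] [333 196] rect [0.6018 0.2596] [0.0216 0.0278] ang [-83.5   6.5]
gauge 315 px [348 180] [367 200] rect [0.6063 0.19  ] [0.0434 0.0439] ang [-44.9  45.1]
connector 258 px [380 182] [400 199] rect [0.6055 0.1164] [0.0439 0.0356] ang [-10.4  79.6]
knob 81 px [415 189] [425 198] rect [0.5997 0.0465] [0.0208 0.023 ] ang [-89.9   0.1]
```

```bash
python3 -m inch '[[[0,0,-1],[0.5,-0.6,0],1],[[0,0,-1],[0.5,-0.6,0],1],[[0,0,-1],[0.5,-0.6,0],1],[[0,0,-1],[0.5,-0.6,0],1],[[0,0,-1],[0.5,-0.6,0],1],[[0,0,-1],[0.5,-0.6,0],1],[[0,0,0],[0.5,-0.6,0],1],[[0,0,0],[0,0,0],1]]'
python3 - <<'E'
from workcell import env
import cv2,pickle
o=env.get_obs();f=env.grab_frame("wrist");cv2.imwrite("pics/w0.png",f["image"]);pickle.dump((o,f),open("w0.pkl","wb"))
print(o["tcp_pos"],o["tool_rot"],f["fx"],f["cx"],f["cy"],f["tool_from_camera"])
E
```

```text
t: 1.7
tcp_pos: [0.6005, 0.229, 0.2307]
tool_rot: [0.001, 0.701, 0.713, -0.0]
wrist_force: [-0.9, -0.3, 0.4]
width: 0.0854
grasp_force: 0.0
[0.60049183 0.22902607 0.23067054] [ 7.08646793e-04  7.01297157e-01  7.12868616e-01 -3.62678411e-04] 348.1717282741264 320.2012326293346 235.66644568146575 [[-1.04907330e-03 -9.53738127e-01 -3.00636798e-01  7.78678291e-02]
 [ 9.99998359e-01 -5.56409829e-04 -1.72434749e-03 -3.70075856e-04]
 [ 1.47729868e-03 -3.00638113e-01  9.53737145e-01 -1.41741882e-01]
 [ 0.00000000e+00  0.00000000e+00  0.00000000e+00  1.00000000e+00]]
```

View pics/w0.png

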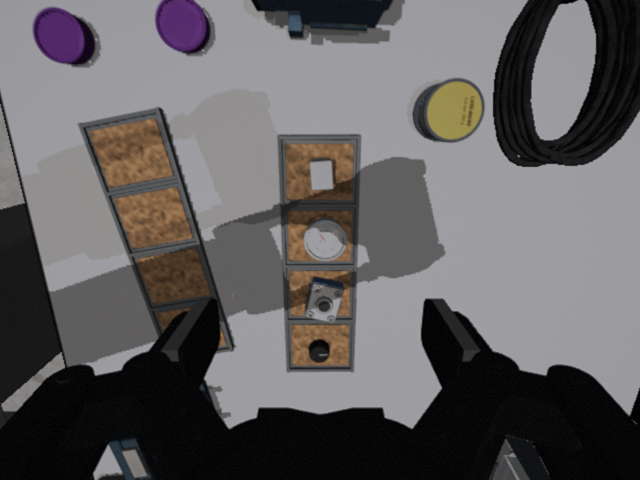

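The wrist view shows both racks, with the parts in the same order: relay (322,174), gauge (325,239), connector (324,300), knob (319,350). Relay first.

```bash
python3 -m inch '[[[0,0,1],[0.03,0.31,-0.65],1],[[0,0,0.1],[0,0.31,-0.65],1],[[0,0,0],[0,0,-0.65],1],[[0,0,0],[0,0,-0.65],1],[[0,0,0],[0,0,-0.65],1],[[0,0,0],[0,0,-0.65],1],[[0,0,0],[0,0,-0.35],1],[[0,0,0],[0,0,0],1]]'
python3 -m inch '[[[0,0,0],[0,0,0],0],[[0,0,0],[0,0,0],0],[[0,0,0],[0,0,0],0],[[0,0,0],[0,0,0],0],[[0,0,0],[0,0,0],0],[[0,0,0],[0,0,0],0],[[0,0,0],[0,0,0],0],[[0,0,0],[0,0,0],0]]'
```

```text
t: 2.55
tcp_pos: [0.5961, 0.2632, 0.0152]
tool_rot: [-0.002, 0.665, 0.747, -0.003]
wrist_force: [0.3, -0.4, -0.0]
width: 0.0852
grasp_force: 0.0
t: 3.35
tcp_pos: [0.601, 0.2636, 0.0204]
tool_rot: [0.001, 0.665, 0.747, 0.001]
wrist_force: [-0.7, 0.0, 6.5]
width: 0.0194
grasp_force: 59.2
```

```bash
python3 -m inch '[[[0,0,0],[0,0,0.5],0],[[0,0,0],[0,0,0.5],0],[[0,0,0],[-0.2,-0.2,0.5],0],[[0,0,0],[-0.6,-0.7,0.1],0],[[0,0,0],[-0.6,-0.7,0],0],[[0,0,0],[-0.6,-0.8,0],0],[[0,0,0],[-0.6,-0.8,0],0],[[0,0,0],[-0.45,-0.63,0],0]]'
python3 -m inch '[[[0,0,0],[0,0,0],0],[[0,0,0],[0,0,0],0],[[0,0,0],[0,0,0],0],[[0,0,0],[0,0,0],0],[[0,0,0],[0,0,0],0],[[0,0,0],[0,0,0],0],[[0,0,0],[0,0,0],0],[[0,0,0],[0,0,0],0]]'
python3 - <<'E'
from workcell import env
import cv2,pickle
o=env.get_obs();f=env.grab_frame("top");cv2.imwrite("pics/t1.png",cv2.resize(f["image"][150:330,280:460],None,fx=3,fy=3))
E
```

```text
t: 4.15
tcp_pos: [0.4445, 0.07, 0.0981]
tool_rot: [-0.0, 0.665, 0.747, -0.001]
wrist_force: [0.1, -0.4, -0.1]
width: 0.0201
grasp_force: 58.8
t: 4.95
tcp_pos: [0.4473, 0.0719, 0.0987]
tool_rot: [-0.0, 0.665, 0.747, -0.0]
wrist_force: [0.2, -0.1, -0.9]
width: 0.0196
grasp_force: 58.8
```

View pics/t1.png

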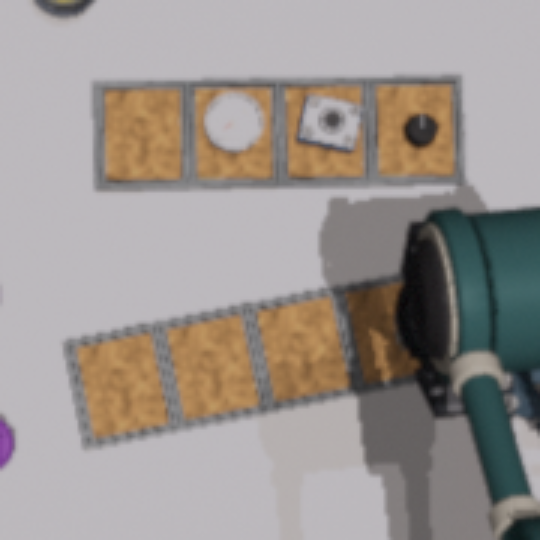

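The relay is gone from the first pad (140,135) and held over the rightmost place of the near rack. I lower it, release and lift.

```bash
python3 -m inch '[[[0,0,0],[0.03,0,-0.4],0],[[0,0,0],[0,0,-0.4],0],[[0,0,0],[0,0,-0.4],0],[[0,0,0],[0,0,-0.2],0],[[0,0,0],[0,0,-0.14],0],[[0,0,0],[0,0,0],0],[[0,0,0],[0,0,0],0],[[0,0,0],[0,0,0],0]]'
python3 -m inch '[[[0,0,0],[0,0,0],1],[[0,0,0],[0,0,0],1],[[0,0,0],[0,0,0],1],[[0,0,0],[0,0,0],1],[[0,0,0],[0,0,0],1],[[0,0,0],[0,0,0],1],[[0,0,0],[0,0,0.4],1],[[0,0,0],[0,0,0.6],1]]'
python3 -m inch '[[[0,0,-1],[0,0,0.6],1],[[0,0,-0.4],[0.5,0.4,0.6],1],[[0,0,0],[0.6,0.5,0],1],[[0,0,0],[0.6,0.5,0],1],[[0,0,0],[0.6,0.5,0],1],[[0,0,0],[0.6,0.4,0],1],[[0,0,0],[0.2,0,0],1],[[0,0,0],[0,0,0],1]]'
python3 -m inch '[[[0,0,0],[0,0,0],1],[[0,0,0],[0,0,0],1],[[0,0,0],[0,0,0],1],[[0,0,0],[0,0,0],1],[[0,0,0],[0,0,0],1],[[0,0,0],[0,0,0],1],[[0,0,0],[0,0,0],1],[[0,0,0],[0,0,0],1]]'
```

```text
t: 5.8
tcp_pos: [0.4495, 0.0718, 0.0226]
tool_rot: [0.001, 0.665, 0.747, 0.001]
wrist_force: [-0.1, 0.3, 0.2]
width: 0.0197
grasp_force: 58.7
t: 6.6
tcp_pos: [0.4464, 0.0715, 0.0703]
tool_rot: [-0.002, 0.665, 0.747, -0.002]
wrist_force: [0.2, 0.0, 0.1]
width: 0.0852
grasp_force: 0.0
t: 7.4
tcp_pos: [0.6047, 0.1869, 0.1313]
tool_rot: [0.0, 0.709, 0.705, -0.0]
wrist_force: [0.2, 0.7, -0.2]
width: 0.0851
grasp_force: 0.0
t: 8.2
tcp_pos: [0.6038, 0.1867, 0.1318]
tool_rot: [0.0, 0.709, 0.705, 0.0]
wrist_force: [-0.0, 0.1, -0.5]
width: 0.0858
grasp_force: 0.0
```

```bash
python3 -m inch '[[[0,0,0],[0.05,0.06,-0.6],1],[[0,0,0],[0,0,-0.6],1],[[0,0,0],[0,0,-0.6],1],[[0,0,0],[0,0,-0.4],1],[[0,0,0],[0,0,-0.16],1],[[0,0,0],[0,0,0],1],[[0,0,0],[0,0,0],1],[[0,0,0],[0,0,0],1]]'
python3 -m inch '[[[0,0,0],[0,0,0],0],[[0,0,0],[0,0,0],0],[[0,0,0],[0,0,0],0],[[0,0,0],[0,0,0],0],[[0,0,0],[0,0,0],0],[[0,0,0],[0,0,0],0],[[0,0,0],[0,0,0],0],[[0,0,0],[0,0,0],0]]'
```

```text
t: 9.0
tcp_pos: [0.6078, 0.1901, 0.0156]
tool_rot: [0.001, 0.709, 0.705, 0.001]
wrist_force: [-0.2, 0.2, 0.1]
width: 0.0855
grasp_force: 0.0
t: 9.8
tcp_pos: [0.6071, 0.19, 0.015]
tool_rot: [0.0, 0.709, 0.705, 0.001]
wrist_force: [-1.1, 0.0, 6.1]
width: 0.0415
grasp_force: 60.9
```

```bash
python3 -m inch '[[[0,0,0],[0,0,0.4],0],[[0,0,0],[0,0,0.5],0],[[0,0,0],[-0.3,0,0.5],0],[[0,0,0],[-0.6,-0.2,0.1],0],[[0,0,0],[-0.7,-0.2,0],0],[[0,0,0],[-0.7,-0.3,0],0],[[0,0,0],[-0.7,-0.26,0],0],[[0,0,0],[-0.44,-0.1,0],0]]'
python3 -m inch '[[[0,0,0],[0,0,0],0],[[0,0,0],[0,0,0],0],[[0,0,0],[0,0,0],0],[[0,0,0],[0,0,0],0],[[0,0,0],[0,0,0],0],[[0,0,0],[0,0,0],0],[[0,0,0],[0,0,0],0],[[0,0,0],[0,0,0],0]]'
python3 - <<'E'
from workcell import env
import cv2
f=env.grab_frame("scene");cv2.imwrite("pics/s2.png",cv2.resize(f["image"][180:360,240:480],None,fx=3,fy=3))
E
```

```text
t: 10.6
tcp_pos: [0.4308, 0.1355, 0.0877]
tool_rot: [-0.001, 0.71, 0.705, -0.001]
wrist_force: [0.1, 0.3, -0.7]
width: 0.0418
grasp_force: 61.0
t: 11.4
tcp_pos: [0.4343, 0.1367, 0.0887]
tool_rot: [-0.0, 0.709, 0.705, -0.0]
wrist_force: [-0.6, 0.1, -0.4]
width: 0.0412
grasp_force: 61.0
```

View pics/s2.png

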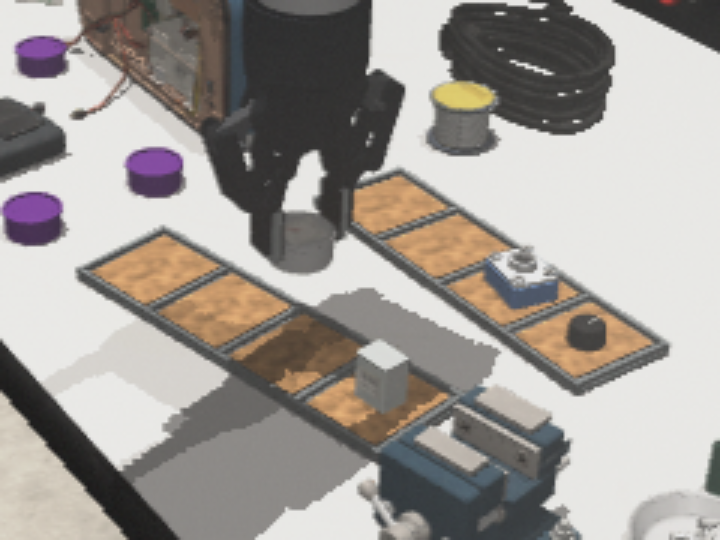

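The relay stands in the right place (382,380), and the gauge (303,243) hangs level over its own place. I lower and release it, then go above the connector.

```bash
python3 -m inch '[[[0,0,0],[0.01,0,-0.4],0],[[0,0,0],[0,0,-0.4],0],[[0,0,0],[0,0,-0.4],0],[[0,0,0],[0,0,-0.16],0],[[0,0,0],[0,0,-0.1],0],[[0,0,0],[0,0,0],0],[[0,0,0],[0,0,0],0],[[0,0,0],[0,0,0],0]]'
python3 -m inch '[[[0,0,0],[0,0,0],1],[[0,0,0],[0,0,0],1],[[0,0,0],[0,0,0],1],[[0,0,0],[0,0,0],1],[[0,0,0],[0,0,0],1],[[0,0,0],[0,0,0],1],[[0,0,0],[0,0,0.4],1],[[0,0,0],[0,0,0.6],1]]'
python3 -m inch '[[[0,0,-0.8],[0,0,0.6],1],[[0,0,-0.8],[0.5,-0.1,0.6],1],[[0,0,-0.54],[0.6,-0.1,0],1],[[0,0,0],[0.6,-0.1,0],1],[[0,0,0],[0.6,-0.1,0],1],[[0,0,0],[0.6,0,0],1],[[0,0,0],[0.52,0,0],1],[[0,0,0],[0,0,0],1]]'
python3 -m inch '[[[0,0,0],[0,0,0],1],[[0,0,0],[0,0,0],1],[[0,0,0],[0,0,0],1],[[0,0,0],[0,0,0],1],[[0,0,0],[0,0,0],1],[[0,0,0],[0,0,0],1],[[0,0,0],[0,0,0],1],[[0,0,0],[0,0,0],1]]'
```

```text
t: 12.25
tcp_pos: [0.4356, 0.1369, 0.0166]
tool_rot: [0.0, 0.709, 0.705, 0.001]
wrist_force: [0.5, 1.0, -1.0]
width: 0.0418
grasp_force: 61.0
t: 13.05
tcp_pos: [0.4325, 0.1361, 0.0643]
tool_rot: [-0.001, 0.709, 0.705, -0.002]
wrist_force: [-0.2, 0.0, -0.1]
width: 0.0852
grasp_force: 0.0
t: 13.85
tcp_pos: [0.609, 0.1165, 0.1259]
tool_rot: [0.001, 0.772, 0.635, 0.001]
wrist_force: [1.0, 0.2, -0.7]
width: 0.085
grasp_force: 0.0
t: 14.65
tcp_pos: [0.6058, 0.1167, 0.1259]
tool_rot: [0.0, 0.772, 0.636, 0.0]
wrist_force: [0.6, 0.6, 1.0]
width: 0.0852
grasp_force: 0.0
```

```bash
python3 -m inch '[[[0,0,0],[0,0,-0.6],1],[[0,0,0],[0,0,-0.6],1],[[0,0,0],[0,0,-0.5],1],[[0,0,0],[0,0,-0.4],1],[[0,0,0],[0,0,-0.14],1],[[0,0,0],[0,0,0],1],[[0,0,0],[0,0,0],1],[[0,0,0],[0,0,0],1]]'
python3 -m inch '[[[0,0,0],[0,0,0],0],[[0,0,0],[0,0,0],0],[[0,0,0],[0,0,0],0],[[0,0,0],[0,0,0],0],[[0,0,0],[0,0,0],0],[[0,0,0],[0,0,0],0],[[0,0,0],[0,0,0],0],[[0,0,0],[0,0,0],0]]'
```

```text
t: 15.45
tcp_pos: [0.6072, 0.1169, 0.0154]
tool_rot: [0.001, 0.772, 0.636, 0.001]
wrist_force: [-0.6, 0.2, 0.0]
width: 0.0852
grasp_force: 0.0
t: 16.25
tcp_pos: [0.6065, 0.1168, 0.0145]
tool_rot: [0.0, 0.772, 0.636, 0.001]
wrist_force: [0.7, 0.4, 5.1]
width: 0.0343
grasp_force: 61.1
```

```bash
python3 -m inch '[[[0,0,0],[0,0,0.4],0],[[0,0,0],[0,0,0.5],0],[[0,0,0.8],[-0.4,0.1,0.5],0],[[0,0,0.8],[-0.7,0.4,0.1],0],[[0,0,0.8],[-0.7,0.4,0],0],[[0,0,0.8],[-0.7,0.4,0],0],[[0,0,0.8],[-0.7,0.3,0],0],[[0,0,0],[-0.51,0.18,0],0]]'
python3 -m inch '[[[0,0,0],[0,0,0],0],[[0,0,0],[0,0,0],0],[[0,0,0],[0,0,0],0],[[0,0,0],[0,0,0],0],[[0,0,0],[0,0,0],0],[[0,0,0],[0,0,0],0],[[0,0,0],[0,0,0],0],[[0,0,0],[0,0,0],0]]'
python3 - <<'E'
from workcell import env
import cv2
f=env.grab_frame("scene");cv2.imwrite("pics/s3.png",cv2.resize(f["image"][180:360,240:480],None,fx=3,fy=3))
E
```

```text
t: 17.05
tcp_pos: [0.4171, 0.2059, 0.0877]
tool_rot: [-0.001, 0.649, 0.761, -0.001]
wrist_force: [0.0, -0.1, -0.4]
width: 0.0341
grasp_force: 60.4
t: 17.85
tcp_pos: [0.4204, 0.2056, 0.0887]
tool_rot: [-0.0, 0.65, 0.76, -0.0]
wrist_force: [0.2, -0.9, -1.0]
width: 0.0344
grasp_force: 60.5
```

View pics/s3.png

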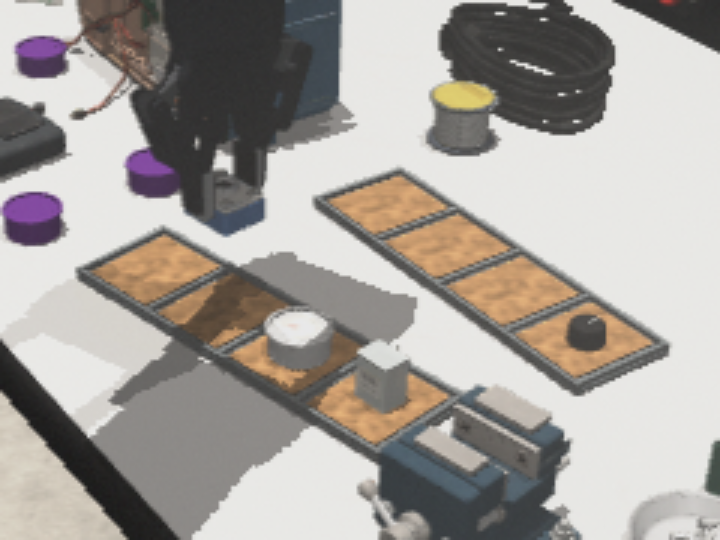

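The gauge stands flat at (298,338), and the connector hangs level over its own place. I lower and release it, then go to the knob.

```bash
python3 -m inch '[[[0,0,0],[0.01,0,-0.4],0],[[0,0,0],[0,0,-0.4],0],[[0,0,0],[0,0,-0.4],0],[[0,0,0],[0,0,-0.16],0],[[0,0,0],[0,0,-0.11],0],[[0,0,0],[0,0,0],0],[[0,0,0],[0,0,0],0],[[0,0,0],[0,0,0],0]]'
python3 -m inch '[[[0,0,0],[0,0,0],1],[[0,0,0],[0,0,0],1],[[0,0,0],[0,0,0],1],[[0,0,0],[0,0,0],1],[[0,0,0],[0,0,0],1],[[0,0,0],[0,0,0],1],[[0,0,0],[0,0,0.4],1],[[0,0,0],[0,0,0.6],1]]'
python3 -m inch '[[[0,0,-0.8],[0,0,0.6],1],[[0,0,-0.8],[0.5,-0.5,0.6],1],[[0,0,0],[0.6,-0.6,0],1],[[0,0,0],[0.6,-0.6,0],1],[[0,0,0],[0.6,-0.5,0],1],[[0,0,0],[0.6,-0.5,0],1],[[0,0,0],[0.6,-0.48,0],1],[[0,0,0],[0.08,0,0],1]]'
python3 -m inch '[[[0,0,0],[0,0,0],1],[[0,0,0],[0,0,0],1],[[0,0,0],[0,0,0],1],[[0,0,0],[0,0,0],1],[[0,0,0],[0,0,0],1],[[0,0,0],[0,0,0],1],[[0,0,0],[0,0,0],1],[[0,0,0],[0,0,0],1]]'
```

```text
t: 18.7
tcp_pos: [0.4215, 0.206, 0.016]
tool_rot: [0.0, 0.65, 0.76, 0.001]
wrist_force: [-0.1, 0.7, -0.5]
width: 0.0343
grasp_force: 60.4
t: 19.5
tcp_pos: [0.4186, 0.2048, 0.0638]
tool_rot: [-0.001, 0.65, 0.76, -0.002]
wrist_force: [0.6, -0.4, 1.0]
width: 0.0855
grasp_force: 0.0
t: 20.3
tcp_pos: [0.6031, 0.0437, 0.1255]
tool_rot: [0.001, 0.703, 0.712, 0.001]
wrist_force: [0.0, 0.3, -0.1]
width: 0.0853
grasp_force: 0.0
t: 21.1
tcp_pos: [0.5997, 0.0468, 0.1254]
tool_rot: [0.0, 0.701, 0.713, 0.0]
wrist_force: [0.5, 0.3, -0.9]
width: 0.0853
grasp_force: 0.0
```

Knob: TCP down to about 12 mm (top of the knob at 22 mm, cork at 8 mm).

```bash
python3 -m inch '[[[0,0,0],[0,0,-0.6],1],[[0,0,0],[0,0,-0.6],1],[[0,0,0],[0,0,-0.6],1],[[0,0,0],[0,0,-0.3],1],[[0,0,0],[0,0,-0.16],1],[[0,0,0],[0,0,0],1],[[0,0,0],[0,0,0],1],[[0,0,0],[0,0,0],1]]'
python3 -m inch '[[[0,0,0],[0,0,0],0],[[0,0,0],[0,0,0],0],[[0,0,0],[0,0,0],0],[[0,0,0],[0,0,0],0],[[0,0,0],[0,0,0],0],[[0,0,0],[0,0,0],0],[[0,0,0],[0,0,0],0],[[0,0,0],[0,0,0],0]]'
```

```text
t: 21.9
tcp_pos: [0.6013, 0.0468, 0.014]
tool_rot: [0.001, 0.701, 0.713, 0.001]
wrist_force: [0.2, 1.0, 0.4]
width: 0.0856
grasp_force: 0.0
t: 22.7
tcp_pos: [0.6001, 0.0467, 0.0128]
tool_rot: [0.0, 0.701, 0.713, 0.0]
wrist_force: [-1.3, -0.3, 6.2]
width: 0.0214
grasp_force: 58.8
```

```bash
python3 -m inch '[[[0,0,0],[0,0,0.3],0],[[0,0,0],[0,0,0.5],0],[[0,0,0],[-0.3,0.3,0.5],0],[[0,0,0],[-0.6,0.7,0.3],0],[[0,0,0],[-0.7,0.8,0],0],[[0,0,0],[-0.7,0.8,0],0],[[0,0,0],[-0.7,0.8,0],0],[[0,0,0],[-0.6,0.7,0],0]]'
python3 -m inch '[[[0,0,0],[-0.25,0.45,0],0],[[0,0,0],[0,0,0],0],[[0,0,0],[0,0,0],0],[[0,0,0],[0,0,0],0],[[0,0,0],[0,0,0],0],[[0,0,0],[0,0,0],0],[[0,0,0],[0,0,0],0],[[0,0,0],[0,0,0],0]]'
python3 - <<'E'
from workcell import env
import cv2
f=env.grab_frame("scene");cv2.imwrite("pics/s4.png",cv2.resize(f["image"][180:360,240:480],None,fx=3,fy=3))
E
```

```text
t: 23.5
tcp_pos: [0.4243, 0.2458, 0.0929]
tool_rot: [-0.0, 0.702, 0.713, 0.0]
wrist_force: [-0.2, 1.3, -0.0]
width: 0.021
grasp_force: 58.6
t: 24.3
tcp_pos: [0.4138, 0.2667, 0.0922]
tool_rot: [-0.0, 0.702, 0.712, -0.0]
wrist_force: [0.3, -0.3, -0.1]
width: 0.0212
grasp_force: 58.6
```

View pics/s4.png

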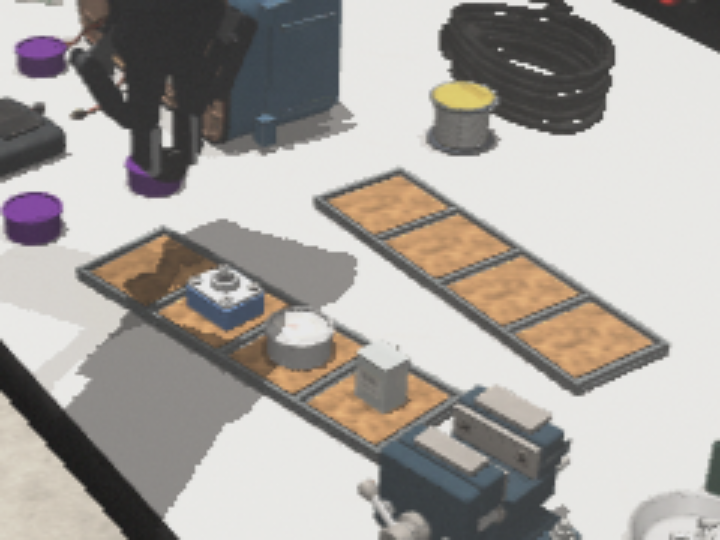

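The knob is held (175,160); the other three stand in place. I correct the 7 mm the rows fell short, then lower.

```bash
python3 -m inch '[[[0,0,0],[-0.13,0.15,-0.3],0],[[0,0,0],[0,0,-0.4],0],[[0,0,0],[0,0,-0.4],0],[[0,0,0],[0,0,-0.3],0],[[0,0,0],[0,0,-0.17],0],[[0,0,0],[0,0,0],0],[[0,0,0],[0,0,0],0],[[0,0,0],[0,0,0],0]]'
python3 -m inch '[[[0,0,0],[0,0,0],1],[[0,0,0],[0,0,0],1],[[0,0,0],[0,0,0],1],[[0,0,0],[0,0,0],1],[[0,0,0],[0,0,0],1],[[0,0,0],[0,0,0],1],[[0,0,0],[0,0,0.4],1],[[0,0,0],[0,0,0.6],1]]'
python3 -m inch '[[[0,0,0],[0,0,0.6],1],[[0,0,0],[0,0.6,0.6],1],[[0,0,0],[0,0.6,0.2],1],[[0,0,0],[0,0.6,0],1],[[0,0,0],[0,0.6,0],1],[[0,0,0],[0,0.6,0],1],[[0,0,0],[0,0.6,0],1],[[0,0,0],[0,0,0],1]]'
python3 -m inch '[[[0,0,0],[0,0.5,0],1],[[0,0,0],[0,0.5,0],1],[[0,0,0],[0,0.5,0],1],[[0,0,0],[0,0.5,0],1],[[0,0,0],[0,0,0],1],[[0,0,0],[0,0,0],1],[[0,0,0],[0,0,0],1],[[0,0,0],[0,0,0],1]]'
python3 - <<'E'
from workcell import env
import cv2,pickle
f=env.grab_frame("top");pickle.dump(f,open("f5.pkl","wb"));cv2.imwrite("pics/t5.png",cv2.resize(f["image"][160:310,295:445],None,fx=4,fy=4))
E
```

```text
t: 25.15
tcp_pos: [0.4074, 0.2748, 0.0141]
tool_rot: [0.0, 0.701, 0.713, 0.0]
wrist_force: [0.8, 0.0, 0.4]
width: 0.0213
grasp_force: 58.8
t: 25.95
tcp_pos: [0.405, 0.2734, 0.0622]
tool_rot: [-0.001, 0.701, 0.713, -0.003]
wrist_force: [-0.4, 0.6, -0.1]
width: 0.0853
grasp_force: 0.0
t: 26.75
tcp_pos: [0.407, 0.458, 0.134]
tool_rot: [-0.0, 0.701, 0.714, 0.001]
wrist_force: [0.7, 0.1, -0.4]
width: 0.0854
grasp_force: 0.0
t: 27.55
tcp_pos: [0.407, 0.5533, 0.1336]
tool_rot: [0.0, 0.702, 0.712, -0.0]
wrist_force: [-0.0, -0.6, -0.5]
width: 0.0854
grasp_force: 0.0
```

View pics/t5.png

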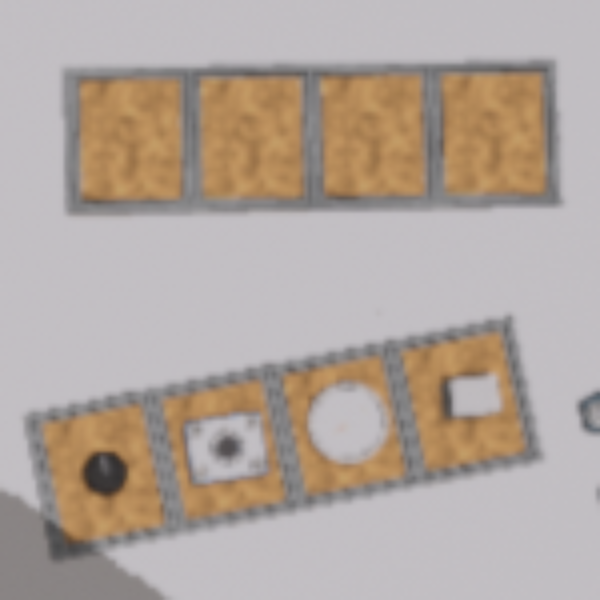

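All four stand in mirrored order; the relay's top (474,396) looks a little right of centre, so I check the offsets.

```bash
python3 - <<'E'
import pickle
from h import *
f=pickle.load(open("f5.pkl","rb")); c=np.array([.428,.1713]);a=np.radians(11.31);e=np.array([-np.sin(a),np.cos(a)]);x=np.array([np.cos(a),np.sin(a)])
for n,u,v,z in(("relay",474,396,.042),("gauge",347,422,.029),("conn",226,449,.033),("knob",105,473,.022)):
    w=ray(f,(295+u/4-.4,160+v/4-.4),z)[0]-c; print(n,"x",(w@x).round(4),"y",(w@e).round(4))
E
```

```text
relay x 0.0013 y -0.1046
gauge x 0.0012 y -0.0342
conn x -0.0003 y 0.0357
knob x 0.0 y 0.1042
```

All within 2 mm, so I hand it in.

```bash
python3 -c "
from workcell import env
print(env.hand_in())"
```

```text
the job is handed in; nothing more can be done
None
```

All four parts stand upright and released in mirrored order in the formerly empty rack, each measured within about 2 mm of the centre of its place; the job is handed in (robot clock about 28 s), and no verdict came back.

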